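# Hang the washed strainers nested on the storage hook

### The job

The three conical strainers have drained: take them off their pegs and hang them nested on the retort stand's storage hook, the largest first, then the medium one, then the smallest. Slide each one along the hook's arm and press it firmly but gently home, the largest against the stop collar and each next one handle to handle against the one before. Leave all three hanging still on the arm inside the upturned tip, with the glassware and wash bottle undisturbed.

Things in the scene. Friction and masses are not known exactly. Their poses are not given: they have to be found in the camera images.
- large: Largest of three black-handled conical steel strainers, 0.16 kg (+-25%, hidden). Bowl 100 mm across, 58 deep, its axis along x at z -132, rim at x -15, closed end x +43, lowest z -185. Origin: middle of the slot's top inside face, on the handle's axis; hung, it sits on the arm's top line. x points to the bowl's closed end (mouth faces -x), y across the handle, z up the handle.
- large_eye (a point): Centre of the slot in the largest strainer's handle head, 14 mm below the slot's top. The slot goes right through along x, 14 wide (y), 28 tall (14 above and below this point). Head: 26 thick (x -13 to +13), 27 wide (y), 44 tall (22 above and below); its two 6.5 mm cheeks beside the slot are flat outside and can be pinched across y. Axes as the strainer's.
- medium: Middle strainer, 0.13 kg (+-25%). Bowl 80 mm across, 50 deep, axis along x at z -132, rim at x -15, closed end x +35, lowest z -175. Origin: middle of the slot's top inside face, on the handle's axis; hung, it sits on the arm's top line. x points to the bowl's closed end (mouth faces -x), y across the handle, z up the handle.
- medium_eye (a point): Centre of the slot in the middle strainer's handle head, 14 mm below the slot's top. The slot goes right through along x, 14 wide (y), 28 tall (14 above and below this point). Head: 26 thick (x -13 to +13), 27 wide (y), 44 tall (22 above and below); its two 6.5 mm cheeks beside the slot are flat outside and can be pinched across y. Axes as the strainer's.
- small: Smallest strainer, 0.10 kg (+-25%). Bowl 60 mm across, 42 deep, axis along x at z -132, rim at x -15, closed end x +27, lowest z -165. Origin: middle of the slot's top inside face, on the handle's axis; hung, it sits on the arm's top line. x points to the bowl's closed end (mouth faces -x), y across the handle, z up the handle.
- small_eye (a point): Centre of the slot in the smallest strainer's handle head, 14 mm below the slot's top. The slot goes right through along x, 14 wide (y), 28 tall (14 above and below this point). Head: 26 thick (x -13 to +13), 27 wide (y), 44 tall (22 above and below); its two 6.5 mm cheeks beside the slot are flat outside and can be pinched across y. Axes as the strainer's.
- rack: Fixed steel draining stand. Crossbar 12 mm thick along its y, 245 mm up; posts at y +-190. Three pegs 9 mm thick point along its -x at y -115, 0, +115: top line 250 mm up, end turned up 10 mm (tip top z 260, x -70 to -85). A strainer hangs on each at x -40 to -52, mouth to -x, in any order. Origin on the bench under the crossbar's middle.
- stand: Fixed low retort stand, grey base 200 x 125 mm, 12 mm rod up to z 272, boss head and, round the hook's arm, a rigid steel stop collar 22 mm across, 12 long. Origin at the rod's foot on the bench. The collar's front face lies 60 to 80 mm from the rod's axis along the stand's -x, clamped elsewhere each time and not measured: find it by feel. Pressing home is along +x.
- hook: Storage hook: rigid round steel arm 9 mm thick, level, its axis 245.5 mm above the bench, clamped in the boss head. Origin on the arm's axis at the rod; the arm runs along its -x (axes as the stand's), straight to x -168, then the tip turns up 10 mm. Between collar and tip is room for the three 26 mm handle heads and 5 to 25 mm to spare. Friction hidden.
- hook_tip (a point): Top of the hook's upturned tip, 260 mm above the bench, 10 mm above the arm's top line, at x -173 of the hook; the upturned end fills x -163 to -178. Axes as the hook's.
- flask: Heavy glass conical flask, 84 mm across, 112 tall, origin under its middle. Bystander: leave alone.
- wash_bottle: White wash bottle with blue cap and bent orange spout, 64 mm across, 168 tall, origin under its middle. Bystander: leave alone.
- beaker: Glass beaker, 64 mm across, 75 tall, origin under its middle. Bystander: leave alone.
Not all that is in view belongs to the job. What is shaped like the small but yellow is not meant.

How it is judged:
By the outcome, as a careful person would: the job done as asked, in the order asked, and still so for the second after the job is handed in, with the robot touching nothing.
It also fails if it takes over 72 s, if anything falls off the work surface, if the arm or the gripper's body presses on something with over 40 N, if the wrist force passes 120 N, or if a joint passes its speed limit or range.

### The arm

A 6-joint arm with a two-finger parallel gripper is mounted at the origin on the work surface. World frame = base frame: x ahead of the robot, y to its left, z up, the work surface at z = 0. Lengths are in mm, angles in rad, forces in N, time in s.
With the tool pointing down it reaches from about 425 to 925 mm from the base axis. Payload 12.5 kg.
Tool frame: the origin (TCP) lies between the finger pads; the fingertips stand arm.tip_extent ahead of it and the grasp point (between the pads) lies 2 mm behind it (arm.tip_extent is the distance from the TCP to the fingertips, in mm); z points along the fingers, x is the direction in which the jaws open and shut, and the axes are right-handed (so a half turn about z gives the same grasp; the last joint's range is limited). The gripper opens to 85 mm and grips with 20 to 120 N. Pads are 22 mm wide; open, the fingers measure 114 mm over their backs; the gripper's body (76 mm by 85 mm) begins 54 mm behind the grasp point. The pads swing forward as they close: fully open they stand 13 mm farther back than shut.
Start: joints at [1.186, 0.491, 1.559, -0, 1.092, -0.106], TCP at [171.983, 600.887, 248.327] pointing down, gripper open.
Joint ranges: [-3.1, 3.1], [-0.84, 2.19], [0.05, 2.79], [-1.13, 4.28], [0.06, 2.93], [-2.69, 2.69]. Speed limits (rad/s): [2.22, 2.22, 2.79, 3.14, 3.14, 3.14].

### API

Orientations are given as a unit quaternion [x, y, z, w].
In Python, from cell import arm, fingers, solver, readout, read_camera, calibration, job, nets gives the robot as it stands. Calls block until the motion is done:
- arm.reach(position, orientation): joint-space move of the TCP to a pose.
- arm.movel(position, ori=None, velocity=150): straight line of the TCP; ori=None keeps the orientation; velocity is the mean speed in mm/s.
- arm.goto_joints(angles): joint-space move.
- fingers.open_jaws() and fingers.grab(grasp_force=None): open the fingers fully, or close them until they stop; grasp_force is the grip in N (None keeps the last).
- arm.wait(seconds).
- solver.inverse_kinematics(position, orientation): joint angles nearest the present ones, or None.
- readout.read_state(): the state.
- read_camera(name): name is "scene" or "side" or "wrist"; returns the picture (400x640x3 uint8, blue, green, red); there is no depth.
- calibration(name): a dict with "camera_matrix" (3x3 intrinsics, pixels), "eye" and "rotation" of the camera in the world. Camera axes: x right, y up, looking along -z (the intrinsics and any distortion apply to the point x, -y, -z); pixel columns grow to the right and rows downward; lengths in mm; the calibration is good to about 2 mm. The wrist camera is an equidistant fisheye: a pixel r from the principal point sees the ray r / f radians off the axis. A picture is of the moment at which its call begins: read the wrist's pose just before it. calibration takes no time and is no camera call; for the wrist camera it gives the pose at the moment of the call.
A pose or a line that the arm cannot do raises arm.IKError and nothing moves.
- job.finish_job(): hands the job in, once; it reports no verdict.
Trained networks look in the newest picture that a camera, given by its name, has taken for a name from the list of things; names that differ only in an ending like _2 or _b are one class to them, and where a whole thing is asked for, a point or a joint stands for the part that bears it (a point fixed in the world has none). Each returns a list of dicts, best first, with "confidence" (0 to 1); they miss things now and then, are a little off and sometimes report something else, mostly with a low value. They report only what shows in the picture. A call takes as long as a camera call. They do not tell look-alikes from the thing itself.
- nets.search_frame(query, camera): "at" ([row, column] in pixels, amid what is visible of it).
The state is a dict: "time_s": time; "joints": joint angles; "qd": joint speeds; "tau": joint torques, N m; "tcp_pos": TCP position; "ee_rot": TCP orientation; "force": force on the tool from outside, world axes, zero at the start; "ft_torque": the same for the moment, N m; "grip_width": finger opening in mm.
Only numpy, scipy, OpenCV 4.12 (cv2) and the standard library are available. Lean on these libraries where they do the work, as an engineer would, in place of code of your own. Each camera call takes 0.05 s, during which the arm holds its last target. There are 200 camera calls.

## Working session

There is one attempt and no reset: what is moved stays moved. The work goes in short steps, each a Python script; the robot and the scene stay as the last script left them, time stands still between calls to the robot, and variables do not carry over. Pictures are saved under pics/ and viewed, about 8 in all and at most 12, crops included, and the job is handed in when it is done.

```bash
mkdir -p pics; ls; python3 - <<'E'
from cell import *
import cv2, numpy as np
np.set_printoptions(precision=4,suppress=True)
ims=[]
for c in ["scene","side"]:
    im=read_camera(c); cv2.imwrite(f"pics/{c}0.png",im)
    k=calibration(c); print(c,k)
    for q in ["large","medium","small","large_eye","medium_eye","small_eye","rack","stand","hook","hook_tip","flask","wash_bottle","beaker"]:
        print(q,[(np.round(d["at"]).tolist(),round(d["confidence"],2)) for d in nets.search_frame(q,c)[:4]])
print(arm.tip_extent, readout.read_state())
E
```

```text
pics
scene {'camera_matrix': array([[422.6631,   0.    , 324.8121],
       [  0.    , 422.6631, 199.5404],
       [  0.    ,   0.    ,   1.    ]]), 'eye': array([1256.1217,   56.4398,  962.0504]), 'rotation': array([0.2301, 0.2766, 0.7089, 0.6067])}
large [([228.0, 480.0], 0.83), ([217.0, 432.0], 0.28)]
medium [([298.0, 314.0], 0.72), ([213.0, 385.0], 0.71)]
small [([219.0, 432.0], 0.93), ([189.0, 450.0], 0.74)]
large_eye [([228.0, 477.0], 0.59)]
medium_eye [([214.0, 387.0], 0.82)]
small_eye [([218.0, 433.0], 0.6), ([188.0, 453.0], 0.59)]
rack [([251.0, 425.0], 0.6)]
stand [([239.0, 246.0], 0.62)]
hook [([215.0, 195.0], 0.72), ([169.0, 248.0], 0.66)]
hook_tip [([173.0, 251.0], 0.77)]
flask [([216.0, 198.0], 0.88)]
wash_bottle [([297.0, 309.0], 0.75)]
beaker [([189.0, 362.0], 0.81)]
side {'camera_matrix': array([[388.1411,   0.    , 318.9044],
       [  0.    , 388.1411, 199.6416],
       [  0.    ,   0.    ,   1.    ]]), 'eye': array([ 369.4784, -802.7662,  932.6539]), 'rotation': array([ 0.3747, -0.0522, -0.1334,  0.916 ])}
large [([119.0, 276.0], 0.64)]
medium [([171.0, 292.0], 0.8
[... 273 characters left out ...]
hook [([228.0, 319.0], 0.53)]
hook_tip [([230.0, 328.0], 0.76), ([214.0, 251.0], 0.39), ([141.0, 281.0], 0.22)]
flask [([350.0, 346.0], 0.77), ([167.0, 295.0], 0.48)]
wash_bottle [([208.0, 375.0], 0.59)]
beaker [([218.0, 250.0], 0.59)]
17.0 {'time_s': 1.4, 'joints': array([ 1.1864,  0.4909,  1.5589, -0.    ,  1.0917, -0.1056]), 'qd': array([-0.0002,  0.0006,  0.0018,  0.0007, -0.0005, -0.0009]), 'tau': array([  0.0012, -61.8275, -26.1837,  -0.    ,   0.0005,   0.    ]), 'tcp_pos': array([171.9928, 600.8777, 248.3349]), 'ee_rot': array([ 0.7985,  0.602 ,  0.    , -0.    ]), 'force': array([0.6841, 0.3311, 0.2346]), 'ft_torque': array([0.0162, 0.06  , 0.0184]), 'grip_width': 85.62150856559579}
```

View pics/scene0.png

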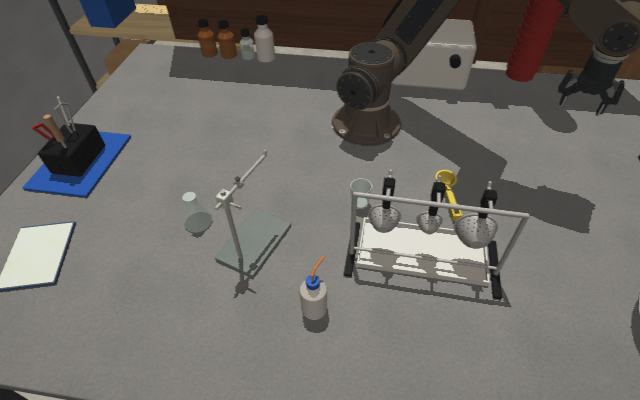

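View pics/side0.png

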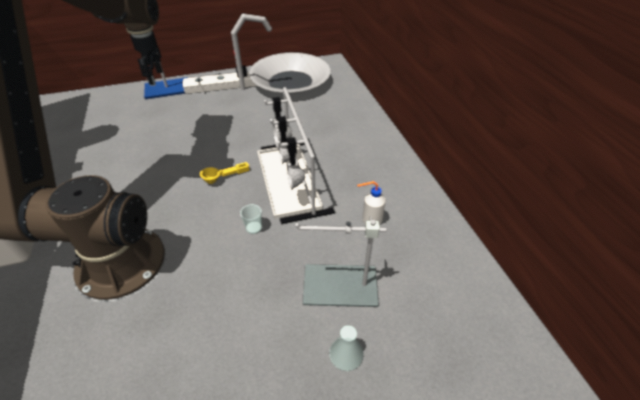

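The scene picture shows the rack with the medium strainer at about (385,213), the small at (432,218) and the large at (480,228). The yellow look-alike is on the bench at (448,190). The hook arm runs from the rod top at (225,197) to the tip at (265,153). I'll enlarge these areas.

```bash
python3 - <<'E'
import cv2, numpy as np
s=cv2.imread("pics/scene0.png"); d=cv2.imread("pics/side0.png")
def crop(im,x,y,w,h,k):
    c=cv2.resize(im[y:y+h,x:x+w],None,fx=k,fy=k,interpolation=cv2.INTER_CUBIC)
    for i in range(0,w,10):
        cv2.line(c,(i*k,0),(i*k,4 if i%50 else 10),(0,0,255),1)
        if i%20==0: cv2.putText(c,str(x+i),(i*k,20),0,.35,(0,255,255),1)
    for i in range(0,h,10):
        cv2.line(c,(0,i*k),(6,i*k),(0,0,255),1)
        if i%20==0: cv2.putText(c,str(y+i),(8,i*k+4),0,.35,(0,255,255),1)
    return c
a=crop(s,340,165,200,100,4)
b=np.hstack([crop(s,205,145,80,50,5)[:, :400],crop(d,290,215,80,50,5)[:, :400]])
cv2.imwrite("pics/c1.png",np.vstack([a[:350],b]))
E
```

```text
(no output)
```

View pics/c1.png

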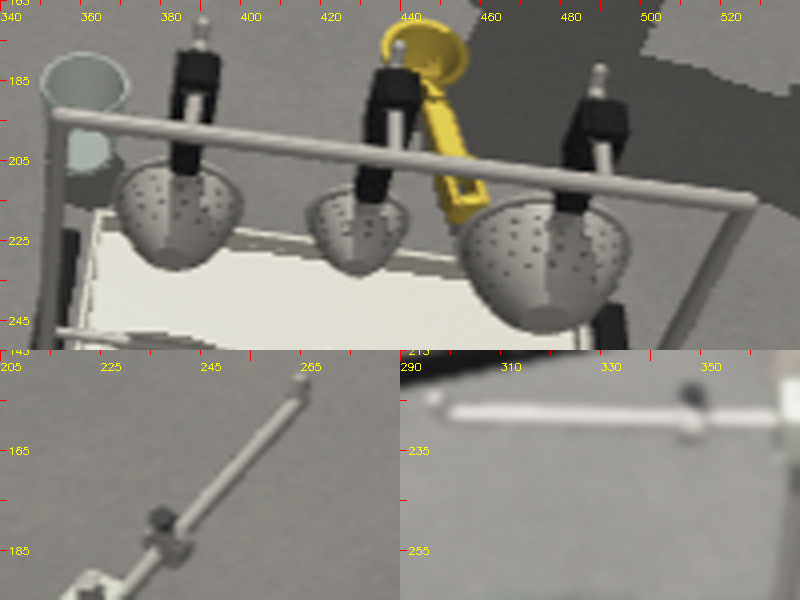

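```bash
cat > h.py <<'E'
from cell import *
import cv2, numpy as np
from scipy.spatial.transform import Rotation as R
from scipy.optimize import least_squares
np.set_printoptions(precision=2,suppress=True)
C={c:calibration(c) for c in ("scene","side")}
def proj(c,P):
    k=C[c]; p=R.from_quat(k["rotation"]).inv().apply(np.atleast_2d(P)-k["eye"]); K=k["camera_matrix"]
    return np.c_[K[0,0]*p[:,0]/-p[:,2]+K[0,2], K[1,1]*-p[:,1]/-p[:,2]+K[1,2]]
def onz(c,u,v,z):
    k=C[c];K=k["camera_matrix"]
    r=R.from_quat(k["rotation"]).apply([(u-K[0,2])/K[0,0],-(v-K[1,2])/K[1,1],-1]); return k["eye"]+r*(z-k["eye"][2])/r[2]
def pose(p,L):  # x,y,yaw
    return np.c_[R.from_euler('z',p[2]).apply(np.atleast_2d(L))[:,:2]+p[:2], np.atleast_2d(L)[:,2]]
E
python3 - <<'E'
from h import *
for n,(c,u,v,z) in dict(barL=("scene",354.25,193.75,248),barR=("scene",528,215.75,248),t1=("scene",390.7,170,260),t2=("scene",439.5,176.3,260),t3=("scene",489.7,182,260),
 h1=("scene",389.7,180,258),tip=("scene",265,150.8,260),tipS=("side",297,223.5,260),col=("scene",238.6,184,246),colS=("side",348.4,229,246),a1=("scene",263,154,248),a2=("scene",242,180,248),
 flask=("scene",196,216,40),beaker=("scene",361,190,40),wb=("scene",313,285,168),rodS=("side",372,228,250)).items(): print(n,onz(c,u,v,z))
f=lambda p:(proj("scene",pose(p,[[0,-190,248],[0,190,248],[-77,-115,260],[-77,0,260],[-77,115,260]]))-[[354.25,193.75],[528,215.75],[390.7,170],[439.5,176.3],[489.7,182]]).ravel()
r=least_squares(f,[600,200,0]); print("rack",r.x,r.fun)
g=lambda p:np.r_[(proj("scene",pose(p,[[-173,0,260]]))-[265,150.8]).ravel(),(proj("side",pose(p,[[-173,0,260]]))-[297,223.5]).ravel(),
 [np.cross(*(lambda q:( (q[1]-q[0])/np.linalg.norm(q[1]-q[0]), np.array(m)-q[0]))(proj(c,pose(p,[[-160,0,245.5],[-60,0,245.5]])))) for c,m in [("scene",(263,154)),("scene",(242,180)),("side",(300,227.4)),("side",(364,228.2))]]]
r=least_squares(g,[600,-150,0]); print("stand",r.x,r.fun)
E
```

```text
barL [590.62  11.91 248.  ]
barR [599.23 395.22 248.  ]
t1 [511.77  89.97 260.  ]
t2 [516.16 204.33 260.  ]
t3 [517.94 318.53 260.  ]
h1 [543.81  89.6  258.  ]
tip [ 488.93 -224.9   260.  ]
tipS [ 484.11 -228.03  260.  ]
col [ 598.31 -262.63  246.  ]
colS [ 595.96 -266.38  246.  ]
a1 [ 488.44 -231.65  248.  ]
a2 [ 586.06 -257.61  248.  ]
flask [ 550.47 -437.51   40.  ]
beaker [378.44  17.24  40.  ]
wb [794.92 -50.53 168.  ]
rodS [ 647.56 -282.23  250.  ]
rack [593.65 203.03  -0.02] [ 0.56 -0.34 -1.16 -0.56 -0.13  0.66  0.2   0.17  0.59  0.46]
stand [ 649.86 -279.71   -0.3 ] [-0.78 -1.21  0.28 -0.07  1.36 -0.09 -0.16  0.04]<stdin>:8: DeprecationWarning: Arrays of 2-dimensional vectors are deprecated. Use arrays of 3-dimensional vectors instead. (deprecated in NumPy 2.0)
```

```bash
cat >> h.py <<'E'
def q(yaw): a=(np.pi/2+yaw)/2; return np.array([np.cos(a),np.sin(a),0,0])
def wproj(k,P):
    p=R.from_quat(k["rotation"]).inv().apply(np.atleast_2d(P)-k["eye"]); K=k["camera_matrix"]
    x,y,z=p[:,0],-p[:,1],-p[:,2]; r=np.hypot(x,y); t=np.arctan2(r,z)
    return np.c_[K[0,0]*t*x/r+K[0,2],K[1,1]*t*y/r+K[1,2]]
def st(): s=readout.read_state(); print("t %.2f"%s["time_s"],s["tcp_pos"],"F",s["force"],"w %.1f"%s["grip_width"],"q6 %.2f"%s["joints"][5]); return s
RK=np.array([593.65,203.03,-0.02]); SD=np.array([649.86,-279.71,-0.3])
E
python3 - <<'E'
from h import *
import pickle
p=pose(RK,[[-46,115,330]])[0]
arm.reach(p,q(RK[2])); arm.wait(.2); st()
k=calibration("wrist"); im=read_camera("wrist"); pickle.dump(k,open("k1.pkl","wb")); cv2.imwrite("pics/w1.png",im)
print(k, wproj(k,pose(RK,[[-77,115,260],[-77,0,260],[-77,-115,260],[0,190,251],[0,-190,251],[-46,115,258]])))
E
```

```text
t 3.34 [549.53 319.59 329.93] F [ 0.3   1.26 -0.82] w 85.3 q6 -1.13
{'camera_matrix': array([[309.71,   0.  , 325.34],
       [  0.  , 309.71, 198.68],
       [  0.  ,   0.  ,   1.  ]]), 'eye': array([478.32, 321.02, 456.03]), 'rotation': array([-0.1 , -0.1 ,  0.69,  0.71])} [[324.35 174.81]
 [162.98 176.9 ]
 [ 60.07 180.73]
 [420.53 270.58]
 [ 40.68 250.63]
 [324.36 219.  ]]
```

View pics/w1.png

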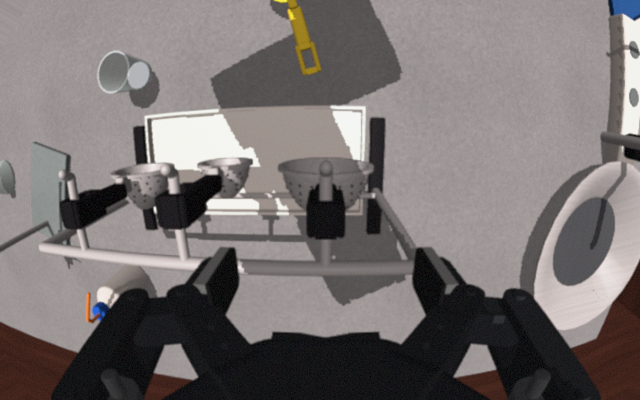

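```bash
python3 - <<'E'
from h import *
import pickle
k=pickle.load(open("k1.pkl","rb"))
tips=[[-80,-115,260],[-80,0,260],[-80,115,260]]; bar=[[0,-190,248],[0,190,248]]
def f(p):
    return np.r_[(proj("scene",pose(p,bar+tips))-[[354.25,193.75],[528,215.75],[390.7,170],[439.5,176.3],[489.7,182]]).ravel()*1.5,
     (wproj(k,pose(p,bar+tips))-[[42,246],[413,267],[65,174],[169,170],[325.5,165]]).ravel()]
r=least_squares(f,RK,loss="soft_l1"); print(r.x); print(f(r.x).reshape(-1,2))
for x in (-40,-46,-52):
  print(x,wproj(k,pose(r.x,[[x-13,115,258],[x+13,115,258],[x-13,101.5,258],[x-13,128.5,258]])).ravel())
im=cv2.imread("pics/w1.png")[150:280,40:360]; cv2.imwrite("pics/w1c.png",cv2.resize(im,None,fx=2.5,fy=2.5,interpolation=2))
E
```

```text
[591.54 203.44  -0.02]
[[ 1.3  -1.66]
 [-1.64 -1.69]
 [ 0.41 -1.28]
 [ 0.65 -1.97]
 [ 1.01 -1.48]
 [-0.13  1.01]
 [ 7.15  0.39]
 [-5.43  0.34]
 [-5.91 -0.17]
 [ 0.02  2.86]]
-40 [325.29 206.99 325.08 242.4  305.2  206.87 345.38 207.09]
-46 [325.34 198.4  325.13 234.51 305.08 198.29 345.59 198.51]
-52 [325.39 189.67 325.17 226.44 304.97 189.57 345.8  189.79]
```

View pics/w1c.png

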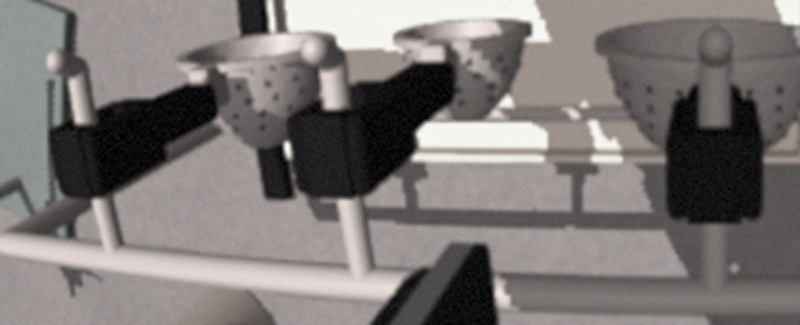

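The crop shows the large head's top face at full-image columns 307 to 344 and rows 201 to 238, so it is at rack x of about -44 and centred. The small and medium heads are at about (172,212) and (72,215). The large is the one at the right peg, with the biggest bowl and a black handle. The yellow one lies on the bench. I'll grasp the large first.

```bash
sed -i 's/^RK=.*/RK=np.array([591.54,203.44,-0.02]); SD=np.array([649.86,-279.71,-0.3])/' h.py
cat >> h.py <<'E'
def pick(x,y,yaw=None,open_=True):   # rack-frame x,y of head
    yaw=RK[2]; L=lambda dx,z: pose(RK,[[x+dx,y,z]])[0]
    arm.movel(L(0,238),q(yaw),velocity=120); s0=st(); fingers.grab(60); arm.wait(.2); st()
    arm.movel(L(0,252.5),velocity=60); s=st(); 
    arm.movel(L(-62,252.5),velocity=100); st()
def look(name):
    arm.wait(.25)
    k=calibration("wrist"); im=read_camera("wrist"); cv2.imwrite(f"pics/{name}.png",im)
    import pickle; pickle.dump(k,open(f"{name}.pkl","wb")); return k,im
E
python3 - <<'E'
from h import *
pick(-44,115)
p=pose(RK,[[-120,115,330]])[0]; arm.movel(p,velocity=200)
arm.movel([400,318,345],velocity=250)
arm.movel([440,90,345],velocity=300)
arm.movel([440,-60,345],q(-.15),velocity=300)
h=pose(SD,[[-245,0,300]])[0]; arm.movel(h,q(SD[2]),velocity=250)
k,im=look("w2"); st()
print(wproj(k,pose(SD,[[-173,0,260],[-160,0,250],[-100,0,250],[-70,0,256]])))
c=im[190:390,225:425]; cv2.imwrite("pics/w2c.png",cv2.resize(c,None,fx=3,fy=3,interpolation=2))
E
```

```text
t 4.31 [550.15 319.42 238.74] F [ 0.33 -0.38  0.59] w 85.4 q6 -1.13
t 5.08 [549.93 319.31 238.28] F [-0.4  -1.23  4.8 ] w 26.6 q6 -1.13
t 5.47 [549.83 319.34 252.74] F [-0.24 -0.21 -2.03] w 26.5 q6 -1.13
t 6.23 [488.3  320.62 252.61] F [ 0.14 -0.34 -1.68] w 26.5 q6 -1.08
t 9.88 [ 416.04 -206.56  300.34] F [ 0.44 -0.25 -1.85] w 26.1 q6 -1.88
[[324.05 331.32]
 [324.11 335.69]
 [324.16 385.74]
 [324.17 410.18]]
```

View pics/w2c.png

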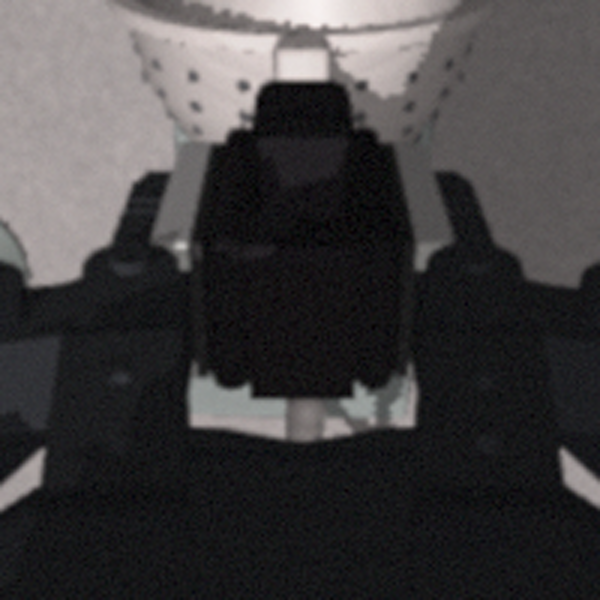

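The strainer is held, with about 1.9 N of weight showing. The arm shows only in a slit at about (327,328), so I'll back off a little for a clear view of the tip.

```bash
python3 - <<'E'
from h import *
h=pose(SD,[[-266,0,312]])[0]; arm.movel(h,velocity=150)
k,im=look("w3"); st()
print(wproj(k,pose(SD,[[-173,0,260],[-160,0,250],[-130,0,250],[-173,5,260]])))
c=im[285:355,270:380]; cv2.imwrite("pics/w3c.png",cv2.resize(np.clip(c*1.5,0,255).astype(np.uint8),None,fx=6,fy=6,interpolation=2))
E
```

```text
t 10.48 [ 395.94 -201.18  311.71] F [-0.28  0.24 -2.42] w 26.4 q6 -1.89
[[325.61 342.14]
 [325.59 345.48]
 [325.58 369.71]
 [332.24 342.12]]
```

View pics/w3c.png

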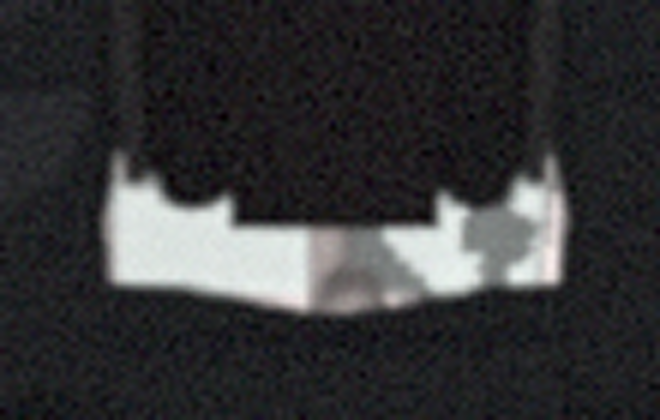

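```bash
python3 - <<'E'
from h import *
h=pose(SD,[[-222,0,281]])[0]; arm.movel(h,velocity=150)
k,im=look("w4"); st()
print(wproj(k,pose(SD,[[-173,0,260],[-160,0,250],[-130,0,250],[-173,5,260]])))
c=im[285:355,270:380]; cv2.imwrite("pics/w4c.png",cv2.resize(np.clip(c*1.5,0,255).astype(np.uint8),None,fx=6,fy=6,interpolation=2))
s=read_camera("side")[195:275,230:400]; cv2.imwrite("pics/s4.png",cv2.resize(s,None,fx=4,fy=4,interpolation=2))
a=cv2.imread("pics/s4.png"); b=cv2.imread("pics/w4c.png"); b=np.pad(b[150:],((0,0),(0,a.shape[1]-b.shape[1]),(0,0))); cv2.imwrite("pics/m4.png",np.vstack([a,b]))
E
```

```text
t 11.29 [ 437.5  -214.07  281.55] F [ 0.13  0.17 -2.13] w 26.0 q6 -1.86
[[325.73 323.31]
 [325.71 328.91]
 [325.7  360.15]
 [334.07 323.27]]
```

View pics/m4.png

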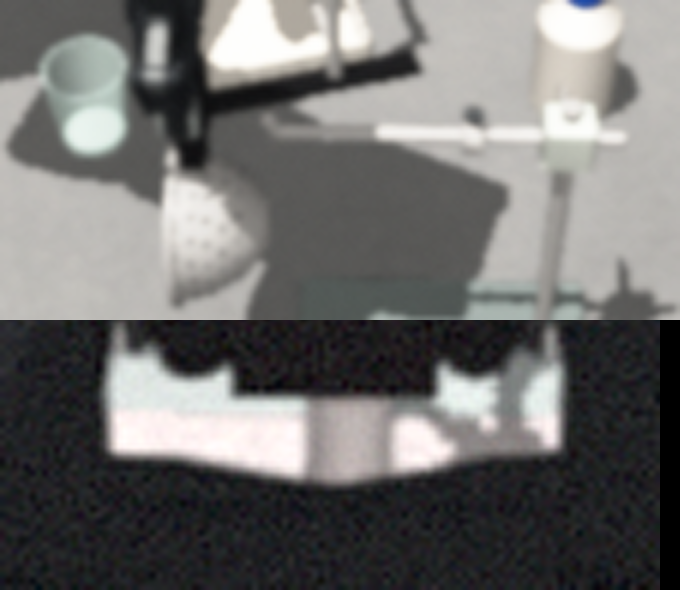

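In the wrist crop the hook arm is centred at column 327.7, against 325.7 predicted, so it is about 1.3 mm to +y. The side crop shows the strainer hanging straight in front of the tip. I'll correct for that and thread it on with force guards.

```bash
cat >> h.py <<'E'
SD=np.array([650.25,-278.45,-0.3])
HR=R.from_euler('z',SD[2])
def F(): return HR.inv().apply(readout.read_state()["force"])
def H(x,y,z): return pose(SD,[[x,y,z]])[0]
def guard(a,b,step,v,F0,thr,axis=None):
    """straight from a to b (hook frame) in steps; stops when force deviates. returns reached point"""
    a,b=np.array(a,float),np.array(b,float); n=max(1,int(np.ceil(np.linalg.norm(b-a)/step)))
    for i in range(1,n+1):
        p=a+(b-a)*i/n; arm.movel(H(*p),q(SD[2]),velocity=v); d=F()-F0
        if (np.linalg.norm(d) if axis is None else abs(d[axis]))>thr: print("stop",p,d); return p,True
    print("end",p,d); return p,False
E
python3 - <<'E'
from h import *
arm.movel(H(-215,0,252.8),q(SD[2]),velocity=80); arm.wait(.2); F0=F(); print("F0",F0)
p,s=guard([-215,0,252.8],[-138,0,252.8],11,90,F0,5)
if not s:
    p,s=guard(p,[-138,0,240],4.3,40,F0,3)
    if not s: p,s=guard(p,[-100,0,240],10,60,F0,4); 
np.save("p.npy",p); st()
E
```

```text
F0 [-0.31 -0.36 -2.78]
end [-138.     0.   252.8] [0.01 1.21 1.17]
end [-138.    0.  240.] [0.77 0.93 1.68]
end [-100.    0.  240.] [ 0.16 -0.16  0.49]
t 15.99 [ 554.96 -248.98  239.85] F [-0.29 -0.46 -2.29] w 26.2 q6 -1.80
```

```bash
cat >> h.py <<'E'
def press(p,xmax,F0):
    p,s=guard(p,[xmax,p[1],p[2]],1.0,20,F0,3,0)
    if not s: return p,s
    x0=p[0]; arm.wait(.1); print("touch",F()-F0)
    for _ in range(8):
        d=-(F()-F0)[0]
        if d>=9: break
        p=p+[0.4,0,0]; arm.movel(H(*p),velocity=20); arm.wait(.08)
    print("pressed",p,F()-F0); return p,True
E
python3 - <<'E'
from h import *
p=np.load("p.npy"); arm.wait(.1); F0=F()
p,s=press(p,-68,F0); np.save("p.npy",p); st()
im=read_camera("side")[190:280,290:410]; a=cv2.resize(im,None,fx=4,fy=4,interpolation=2)
im=read_camera("scene")[135:255,190:310]; b=cv2.resize(im,None,fx=3,fy=3,interpolation=2)
cv2.imwrite("pics/m5.png",np.hstack([a,b[:360,:]][:2]))
E
```

```text
stop [-77.   0. 240.] [-5.9   0.03  2.27]
touch [-4.37  0.07  1.79]
pressed [-76.2   0.  240. ] [-10.77   0.36   4.73]
t 22.61 [ 575.95 -255.45  239.95] F [-10.92   3.52   3.63] w 26.7 q6 -1.79
```

View pics/m5.png

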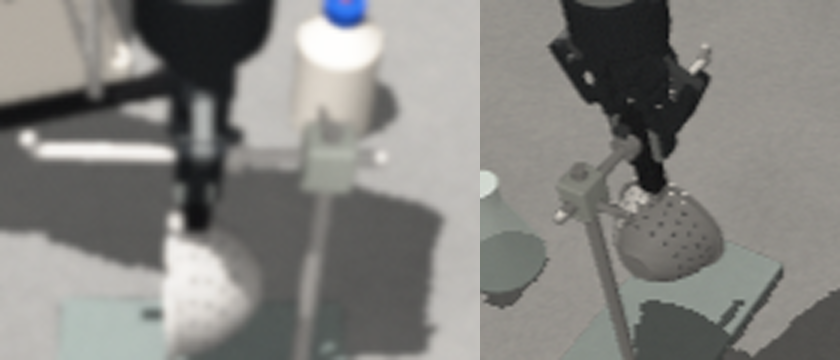

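The image shows the large on the arm, bowl hanging freely, head against the collar (contact at hook x of about -77, pressed with about 11 N). I'll lower it, release, and go to the medium.

```bash
cat >> h.py <<'E'
def release(p):
    F1=F(); p,s=guard(p,[p[0],p[1],238.4],0.8,20,F1,5,2); fingers.open_jaws(); arm.wait(.1); print("rel",F())
    arm.movel(H(p[0],p[1],330),velocity=200); return p
E
python3 - <<'E'
from h import *
p=release(np.load("p.npy")); st()
arm.movel([480,-60,380],q(-.15),velocity=350)
m=pose(RK,[[-46,-115,325]])[0]; arm.movel(m,q(RK[2]),velocity=300)
k,im=look("w6"); st()
print(wproj(k,pose(RK,[[-80,-115,260],[-59,-115,258],[-33,-115,258],[-59,-128.5,258],[-59,-101.5,258]])))
a=cv2.resize(im[140:260,240:400],None,fx=4,fy=4,interpolation=2)[:, :500]
s=read_camera("side")[190:310,290:380]; cv2.imwrite("pics/m6.png",np.hstack([a,cv2.resize(s,None,fx=3.3,fy=4,interpolation=2)]))
E
```

```text
end [-76.2   0.  238.4] [-0.19 -0.07  1.63]
rel [-0.2  -0.28 -0.33]
t 24.52 [ 577.11 -255.75  328.96] F [ 0.56 -0.09 -0.03] w 85.5 q6 -1.79
t 26.34 [543.17  88.45 325.61] F [-0.45  0.14 -0.  ] w 85.3 q6 -1.51
[[327.08 170.82]
 [327.09 201.83]
 [327.1  238.4 ]
 [306.45 201.86]
 [347.71 201.79]]
```

View pics/m6.png

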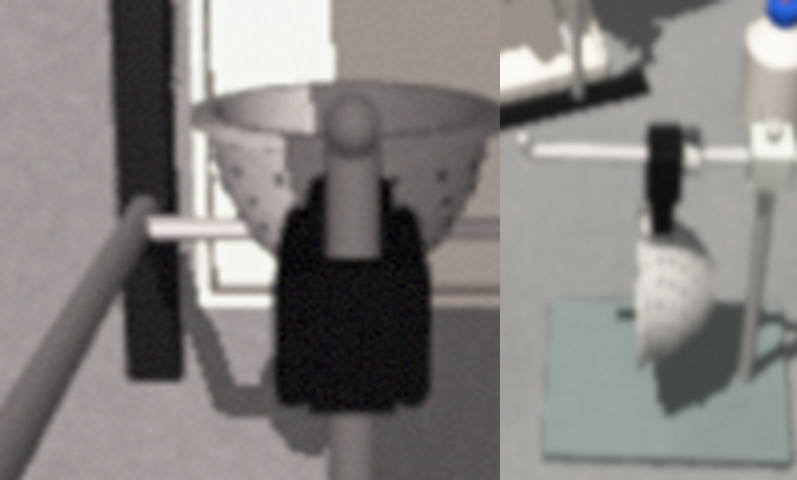

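The large hangs well on the hook. The medium head's top face is at columns 309 to 347.5 and rows 204.5 to 241.3, so it is at rack (-44,-114.2). I'll pick it and thread it on.

```bash
cat >> h.py <<'E'
def go(y, xapp, xlow):
    arm.movel(pose(RK,[[-125,y,330]])[0],velocity=220)
    if y>-50: arm.movel([440,90,340],velocity=300)
    arm.movel([440,-60,340],q(-.15),velocity=300)
    arm.movel(H(-225,0,290),q(SD[2]),velocity=280)
    arm.movel(H(-215,0,252.8),velocity=120); arm.wait(.25); F0=F(); print("F0",F0)
    p,s=guard([-215,0,252.8],[xlow,0,252.8],18,110,F0,5)
    if not s:
        p,s=guard(p,[xlow,0,240],6.5,50,F0,3.5)
        if not s and xapp>xlow: p,s=guard(p,[xapp,0,240],8,60,F0,4)
    np.save("p.npy",p); st(); return p,s
E
python3 - <<'E'
from h import *
pick(-44,-114.2)
p,s=go(-114.2,-111,-140)
if not s:
    arm.wait(.1); p,s=press(p,-95,F()); np.save("p.npy",p); st()
im=read_camera("side")[190:290,285:405]; a=cv2.resize(im,None,fx=4,fy=4,interpolation=2)
im=read_camera("scene")[135:255,190:280]; b=cv2.resize(im,None,fx=3.33,fy=3.33,interpolation=2)[:400]
b=np.pad(b,((0,400-b.shape[0]),(0,0),(0,0))); cv2.imwrite("pics/m7.png",np.hstack([a,b]))
E
```

```text
t 27.27 [545.55  90.18 238.61] F [ 0.36 -0.52 -0.44] w 85.5 q6 -1.51
t 28.03 [545.4   90.19 238.31] F [-0.49  0.18  5.94] w 26.2 q6 -1.51
t 28.43 [545.27  90.13 252.75] F [ 0.14 -0.68 -2.16] w 26.5 q6 -1.51
t 29.19 [483.77  91.38 252.62] F [ 0.14 -0.2  -0.87] w 26.2 q6 -1.50
F0 [-0.33  0.32 -0.65]
end [-140.     0.   252.8] [-0.34 -0.65 -0.86]
end [-140.    0.  240.] [ 0.58 -0.41 -0.96]
end [-111.    0.  240.] [-0.27 -0.14 -1.05]
t 34.89 [ 544.48 -245.75  239.91] F [-0.52  0.35 -1.7 ] w 26.5 q6 -1.81
stop [-103.    0.  240.] [-3.98  0.02 -0.05]
touch [-4.35  1.01  1.01]
pressed [-102.2    0.   240. ] [-9.78 -0.02  0.79]
t 37.76 [ 551.63 -247.9   239.86] F [-8.75  2.2  -0.43] w 26.1 q6 -1.80
```

View pics/m7.png

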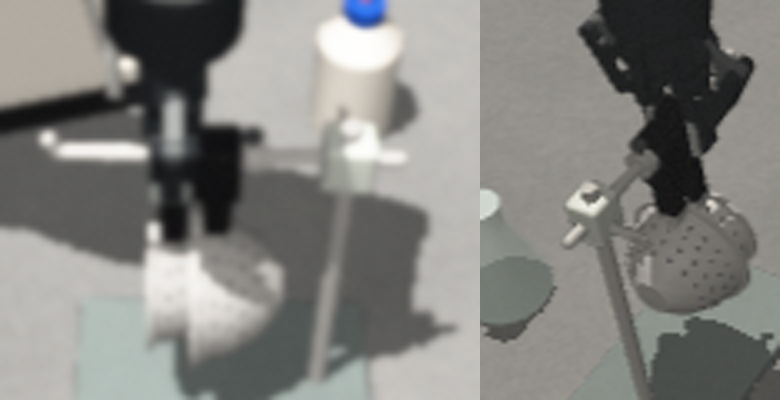

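The medium is nested with head contact at -103, exactly one head thickness (26 mm) behind the large. I'll release it and measure the small head numerically, since only one picture view is left.

```bash
python3 - <<'E'
from h import *
p=release(np.load("p.npy")); st()
arm.movel([480,-60,380],q(-.15),velocity=350)
arm.movel(pose(RK,[[-44,0,325]])[0],q(RK[2]),velocity=320)
k,im=look("w8"); st()
print(wproj(k,pose(RK,[[-57,0,258],[-31,0,258],[-57,-13.5,258],[-57,13.5,258]])))
g=im.max(2)
d=(g<60)
print([(r,(lambda c:(c.min(),c.max(),len(c)))(np.where(d[r,285:370])[0]+285) if d[r,285:370].any() else None) for r in range(180,256,5)])
print("head rows left/right of peg", [ (c,np.where(d[150:258,c])[0].min()+150,np.where(d[150:258,c])[0].max()+150) for c in (312,316,336,340) if d[150:258,c].any()])
print("col327", g[170:258:3,327])
E
```

```text
end [-102.2    0.   238.4] [-1.4   0.26  4.3 ]
rel [0.72 0.06 0.2 ]
t 39.67 [ 552.29 -248.06  329.02] F [-0.32 -0.52 -0.47] w 85.2 q6 -1.80
t 41.73 [547.6  203.49 325.46] F [-0.38  0.08 -0.11] w 85.2 q6 -1.31
[[326.88 201.7 ]
 [326.89 238.31]
 [306.23 201.73]
 [347.53 201.66]]
[(180, (np.int64(314), np.int64(338), 10)), (185, (np.int64(311), np.int64(344), 20)), (190, (np.int64(310), np.int64(344), 21)), (195, (np.int64(309), np.int64(345), 37)), (200, (np.int64(308), np.int64(347), 40)), (205, (np.int64(309), np.int64(346), 38)), (210, (np.int64(309), np.int64(347), 39)), (215, (np.int64(309), np.int64(347), 39)), (220, (np.int64(309), np.int64(347), 39)), (225, (np.int64(309), np.int64(347), 39)), (230, (np.int64(309), np.int64(346), 38)), (235, None), (240, None), (245, None), (250, None), (255, None)]
head rows left/right of peg [(312, np.int64(184), np.int64(232)), (316, np.int64(179), np.int64(232)), (336, np.int64(175), np.int64(234)), (340, np.int64(183), np.int64(231))]
col327 [111  84  80 115 113 114 113 114  55  14  15  17  21  14  13  16  16  17
  21  12  16  51 117 114 114 113 117 113 117 115]
```

```bash
python3 - <<'E'
from h import *
pick(-48,0.7)
p,s=go(0.7,-136,-142)
if not s:
    arm.wait(.1); p,s=press(p,-121,F()); np.save("p.npy",p); st()
E
```

```text
t 42.61 [543.87 205.19 238.66] F [-0.51 -0.37  0.06] w 85.4 q6 -1.30
t 43.38 [543.71 205.16 238.31] F [-0.89  0.61  4.83] w 26.4 q6 -1.30
t 43.77 [543.58 205.07 252.76] F [ 0.17  0.95 -0.83] w 26.5 q6 -1.30
t 44.53 [482.06 206.39 252.61] F [ 0.44 -0.76 -1.02] w 26.2 q6 -1.27
F0 [-0.4  -0.19 -0.76]
end [-142.     0.   252.8] [ 1.04  0.92 -0.41]
end [-142.    0.  240.] [ 1.5  -0.43  0.12]
end [-136.    0.  240.] [ 0.76  1.21 -0.05]
t 49.91 [ 520.72 -238.39  240.01] F [ 0.65  0.87 -0.81] w 26.2 q6 -1.82
stop [-128.    0.  240.] [-3.54 -0.49  0.13]
touch [-4.44 -0.78 -0.07]
pressed [-127.2    0.   240. ] [-9.57 -1.16  3.05]
t 52.77 [ 527.7  -240.5   239.84] F [-9.47  2.18  1.97] w 26.6 q6 -1.81
```

Contact came at -128, against -129 expected. I'll release, back off and check.

```bash
python3 - <<'E'
from h import *
p=release(np.load("p.npy")); arm.movel([470,-60,380],q(-.15),velocity=250); st()
a0=read_camera("side"); arm.wait(.8); a1=read_camera("side"); print("motion",np.abs(a0[190:300,280:400].astype(int)-a1[190:300,280:400]).max())
a=cv2.resize(a1[190:300,285:405],None,fx=4,fy=4,interpolation=2)
b=cv2.resize(read_camera("scene")[135:245,190:270],None,fx=4,fy=4,interpolation=2)
cv2.imwrite("pics/m9.png",np.hstack([a,b])); st()
E
```

```text
end [-127.2    0.   238.4] [-0.87  0.55  2.68]
rel [0.55 0.37 0.37]
t 55.52 [470.16 -60.45 379.45] F [ 0.35 -0.84 -0.15] w 85.2 q6 -1.69
motion 26
t 56.48 [470.   -59.98 380.03] F [-0.   -0.66 -0.22] w 85.6 q6 -1.69
```

View pics/m9.png

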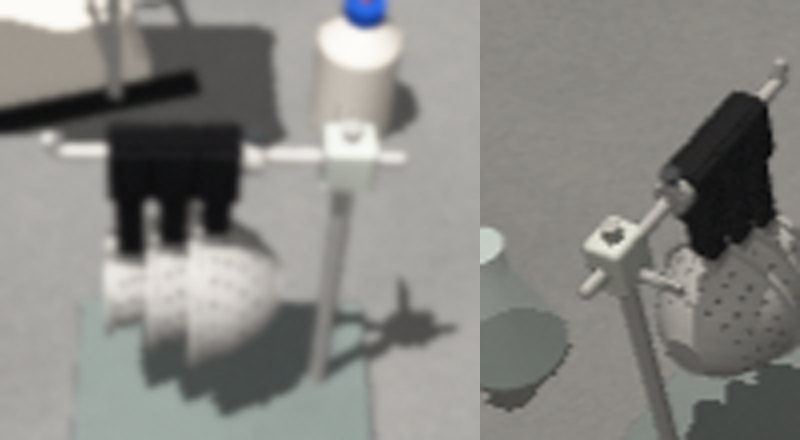

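All three heads sit flush together against the collar with the tip free, so I'm handing it in.

```bash
python3 -c "
from cell import job; print(job.finish_job())"
```

```text
the job is handed in; nothing more can be done
None
```

The three strainers hang nested on the storage hook in the order asked: large, then medium, then small. I handed the job in at about 56.5 s of the 72 s allowed.

- **Pressing home:** I slid each one along the arm until it touched, then pressed it with about 10 N. Contacts came at hook x of about -77, -103 and -128 mm. That is close to the 26 mm head thickness each time; the small's contact was 1 mm off, within the uncertainty of its grip.
- **Final picture:** the heads sit flush against each other and the collar, the upturned tip is free, and the gripper is well clear. The flask and wash bottle, as far as the crops show them, look where they were. The beaker is outside the last crops, so I did not recheck it; the robot met no unexpected forces on the way.
- **Stillness:** two side pictures 0.8 s apart differed by at most 26 grey levels at any one pixel. I took this as image noise and did not check it further.

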